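Slide a tall kiln prop home in the setting bay and latch it

TASK

Slide the tall cream kiln prop along the slab into the setting bay by pushing it low on its foot - do not lift it or let it tip - until the red sprung pin is pushed flush into the end plate, and bed it there with a steady push of about 13 N for a second, never over 22 N because the prop is brittle. Then swing the red keeper fully shut behind it and leave everything else where it stands.

Things in the scene. Friction and masses are not known exactly. Their poses are not given: they have to be found in the camera images.
- prop: Tall cream ceramic kiln prop, loose, about 0.7 kg, on the slab: round foot 60 mm diameter and 40 mm high, stem 32 to 42 mm above it, head 44 mm diameter, 220 mm tall in all. Origin: centre of its underside; z up. Friction on the slab about 0.6 (0.5 to 0.7), so sliding it takes 3 to 6 N (up to 9 N in the bay against the pin), and a push higher than about 40 mm above the slab topples it.
- bay: Setting bay, fixed to the slab: straight channel 64 mm wide and 150 mm long between two grey steel rails 16 mm wide, 16 mm high. Origin: middle of the mouth (start of the parallel rails) at slab level (the slab's top is 15 mm above the bench); x points into the bay along its centre line, y to the left seen so, z up.
- flare (a point): Entry to the bay, on its centre line at slab level, 39 mm before the mouth. From here to the mouth short rails 16 mm high guide the prop in; they stand about 100 mm apart here.
- pin (a joint): Red sprung pin, 10 mm diameter, 22 mm above the slab in the aluminium end plate (62 wide, 55 high) that closes the bay. The plate is set by hand, its face anywhere 105 to 135 mm from the mouth; its place is not reported. Value in m: 0 = 10 mm out, 0.010 = flush (foot against the plate). Spring 0.8 to 1.6 N, too weak to push the prop back.
- keeper (a joint): Red flat keeper bar turning about an upright pivot (18 mm thick, 32 mm high) outside the left rail (52 mm in from the bay's mouth, 55 mm left of its centre line). Value in rad: 0 = fully open, the bar pointing at 120 deg in the bay's frame (counted from its x towards its y); 2.27 = fully shut (its stop), the bar pointing at 250 deg across the channel behind the prop.
- knob (a point): The keeper hinge is stiff and stays where it is left (about 1 N at the knob); the bar lies 24 to 32 mm above the slab. Black upright round knob on it, 16 mm diameter, from 32 to 79 mm above the slab, 130 mm from the pivot. The point is on its axis 60 mm above the slab.
- bottle_a: Yellow glazed bottle, 64 mm diameter, 140 mm tall, bystander. Origin: centre of its underside.
- bottle_b: Another such yellow bottle, bystander.
- bottle_c: Another such yellow bottle, bystander.
- short_prop: Short cream prop, 56 mm diameter, 75 mm tall, bystander. Origin: centre of its underside.
- brick: Pale yellow fire brick 60 x 110 x 35 mm lying flat, bystander. Origin: centre of its underside.
- scraper: Spatula-like scraper lying on the slab, about 25 cm long, bystander. Origin near its middle.
There are look-alikes about, which are no part of the job. What is meant by the prop is not black, and is the larger of those in its own colour.

How it is judged:
By the outcome, as a careful person would: the job done as asked, in the order asked, and still so for the second after the job is handed in, with the robot touching nothing.
It also fails if it takes over 72 s, if anything falls off the work surface, if the arm or the gripper's body presses on something with over 40 N, if the wrist force passes 120 N, or if a joint passes its speed limit or range.

ROBOT

A 6-joint arm with a two-finger parallel gripper is mounted at the origin on the work surface. World frame = base frame: x ahead of the robot, y to its left, z up, the work surface at z = 0. Lengths are in m, angles in degrees, forces in N, time in s.
With the tool pointing down it reaches from about 0.375 to 0.9 m from the base axis. Payload 3.1 kg.
Tool frame: the origin (TCP) lies on the centre line of the jaws, within the pads' length; the fingertips stand 17 mm ahead of it and the grasp point (between the pads) lies 2 mm behind it; z points along the fingers, y is the line along which they close (so a half turn about z gives the same grasp; the last joint's range is limited). The gripper opens to 87 mm and grips with 3 to 60 N. Pads are 19 mm wide; open, the fingers measure 117 mm over their backs; the gripper's body (75 mm by 190 mm) begins 51 mm behind the grasp point.
Start: joints at [54.918, 30.224, 82.088, -0, 67.689, -10.227], TCP at [0.263, 0.567, 0.24] pointing down, gripper open.
Joint ranges: [-176.69, 176.69], [-43.24, 126.21], [12.49, 139.97], [-82, 262], [0, 151.66], [-163.58, 163.58]. Speed limits (degrees/s): [159.86, 159.86, 180, 180, 180, 180].

INTERFACE

Orientations are given as a 3x3 rotation matrix whose columns are the frame's x, y, z axes.
In Python, from rig import bot, imaging, finder gives the robot as it stands. The module is installed in compiled form; this text tells all that it offers.
- The arm moves only by the tool play_rows, never from a script. Its argument "motion" is a list that holds one entry, the list of rows, each a list of 6 numbers: the shift along the tool's x, y, z in shares of 0.8 m (1.0 is 0.8 m), then the turn, a rotation vector about the tool's x, y, z in normalised numbers (1 is 4 rad). In form: [[[dx, dy, dz, wx, wy, wz], ...]]. A call has 1 to 8 rows; each row is the pose to reach, as a shift and turn from the pose commanded when the call began, along the tool's axes at that moment; what a row does not reach only later rows make up. A row lasts 1/12 s, in which the tool goes at most 41.7 mm and 7.16 degrees, less where a joint would pass 70% of its speed; a pose out of reach is approached as far as the arm can. No shift or turn number may pass 1 either way. A call with a gripper value outside its range is refused whole. "fingers" is the finger opening in m, from 0 to 0.087, set as the call begins (left out, the last holds). The fingers move at their own pace and stop on an object; the grip force is fixed at half the most. Time passes only in rows, so rows that repeat a pose let the fingers close. It gives the time, the measured TCP pose, the force, the opening and the grip force at its end, in the units of the state.
- bot.read_state(): the state, without advancing time (a new reading comes with each control period).
- imaging.capture(name): name is "scene" or "top" or "wrist"; returns a dict with "frame" (420x560x3 uint8, red, green, blue), "camera_matrix" (3x3 intrinsics, pixels), "R" (3x3) and "t" (3): a world point X has camera coordinates R X + t. Camera axes: x right, y down, z forward; pixel columns grow to the right and rows downward; lengths in m; the calibration is good to about 2 mm. A picture is of the moment at which its call begins. There is no depth.
- bot.hand_in(): hands the job in; it is judged then, once.
Trained networks look in the newest picture that a camera, given by its name, has taken for a name from the list of things; names that differ only in an ending like _2 or _b are one class to them, and where a whole thing is asked for, a point or a joint stands for the part that bears it (a point fixed in the world has none). Each returns a list of dicts, best first, with "confidence" (0 to 1); they miss things now and then, are a little off and sometimes report something else, mostly with a low value. They report only what shows in the picture. A call takes as long as a camera call. They do not tell look-alikes from the thing itself.
- finder.recognise(camera, name): "at" ([x, y, z] in m, in world coordinates, good to about 4 mm: the middle of the surface that is visible of it).
- finder.outline_of(camera, name): "pixels" (420x560 bool, what is visible of it).
The state is a dict: "time_s": time; "joint_positions": joint angles; "qvel": joint speeds; "tau": joint torques, N m; "position": TCP position; "tcp_rot": TCP orientation; "force": force on the tool from outside, world axes, zero at the start; "moment": the same for the moment, N m; "opening": opening from 0.0 (shut) to 1.0 (fully open); "grasp_force": force on a finger pad.
Only numpy, scipy, OpenCV 4.12 (cv2) and the standard library are available. Lean on these libraries where they do the work, as an engineer would, in place of code of your own. Each camera call takes 0.05 s, during which the arm holds its last target. There are 200 camera calls.

## Working session

There is one attempt and no reset: what is moved stays moved. The work goes in short steps, Python scripts to look and compute and a tool call to move; the robot and the scene stay as the last step left them, time stands still between calls to the robot, and variables do not carry over. Pictures are saved under pics/ and viewed, at most 13 in all, crops included, and the job is handed in when it is done.

Besides the shell and the picture viewer there is one more tool, called after "Request:" as name([rows], argument=value, ...), one row to a line, values as JSON. play_rows: Moves the arm, as the interface text tells. Its arguments: {"type":"object","properties":{"motion":{"type":"array"},"fingers":{"type":"number"}},"required":["motion"]}

```bash
mkdir -p pics; python3 - <<'E'
from rig import bot, imaging, finder
import cv2, numpy as np
s=bot.read_state(); print(s['time_s'],s['position'],np.round(s['tcp_rot'],3).tolist(),s['force'])
ims=[]
for c in ["scene","top"]:
    f=imaging.capture(c); im=f["frame"]; cv2.imwrite(f"pics/{c}0.png",cv2.cvtColor(im,cv2.COLOR_RGB2BGR))
    np.savez(f"{c}.npz",K=f["camera_matrix"],R=f["R"],t=f["t"])
    for n in ["prop","bay","pin","keeper","knob","bottle_a","short_prop","brick","scraper"]:
        for d in finder.recognise(c,n)[:4]: 
            p=np.array(d["at"]);q=f["camera_matrix"]@(f["R"]@p+f["t"]);q=q[:2]/q[2]
            print(c,n,np.round(d["at"],3),round(d["confidence"],2),q.round())
E
```

```text
0.0 [0.26226892 0.56654398 0.23857579] [[-0.907, 0.42, -0.001], [0.42, 0.907, -0.002], [0.0, -0.002, -1.0]] [-0.21588283  0.81425555 -0.08794002]
scene prop [0.31  0.185 0.074] 0.96 [257. 158.]
scene prop [0.268 0.301 0.118] 0.71 [265. 130.]
scene prop [ 0.638 -0.039  0.046] 0.67 [319. 233.]
scene prop [0.483 0.137 0.126] 0.57 [299. 163.]
scene bay [ 0.567 -0.098  0.034] 0.97 [283. 240.]
scene keeper [ 0.641 -0.04   0.046] 0.58 [319. 234.]
scene knob [ 0.635 -0.04   0.046] 0.8 [317. 233.]
scene bottle_a [0.753 0.236 0.103] 0.95 [400. 181.]
scene bottle_a [ 0.565 -0.1    0.031] 0.71 [282. 241.]
scene bottle_a [ 0.506 -0.405  0.1  ] 0.64 [183. 280.]
scene bottle_a [ 0.639 -0.399  0.102] 0.61 [239. 301.]
scene short_prop [0.751 0.134 0.058] 0.82 [385. 211.]
scene brick [0.422 0.328 0.054] 0.81 [309. 155.]
scene scraper [ 0.403 -0.202  0.017] 0.7 [206. 245.]
scene scraper [ 0.642 -0.404  0.103] 0.61 [239. 303.]
top prop [0.262 0.304 0.128] 0.9 [121. 324.]
top prop [0.308 0.186 0.082] 0.82 [181. 301.]
top prop [0.474 0.135 0.206] 0.74 [195. 226.]
top bay [ 0.556 -0.095  0.031] 0.88 [303. 199.]
top bay [0.473 0.14  0.204] 0.16 [193. 226.]
top keeper [ 0.622 -0.048  0.05 ] 0.6 [285. 171.]
top knob [ 0.623 -0.05   0.049] 0.88 [286. 170.]
top knob [0.404 0.332 0.05 ] 0.36 [124. 257.]
top bottle_a [ 0.487 -0.368  0.137] 0.69 [429. 226.]
top bottle_a [0.734 0.246 0.13 ] 0.58 [157. 113.]
top bottle_a [ 0.624 -0.362  0.135] 0.56 [425. 165.]
top short_prop [0.742 0.146 0.09 ] 0.72 [204. 116.]
top brick [0.404 0.331 0.056] 0.64 [124. 257.]
top scraper [ 0.402 -0.205  0.019] 0.71 [347. 262.]
```

View pics/scene0.png

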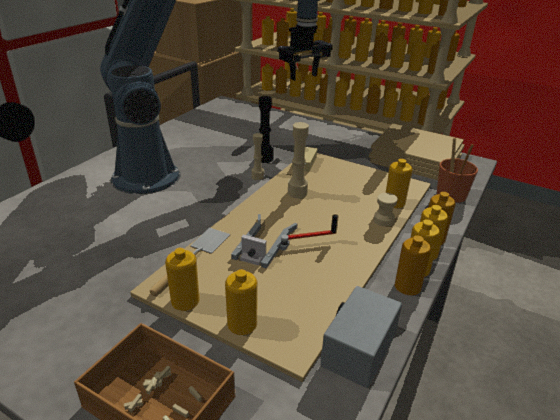

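View pics/top0.png

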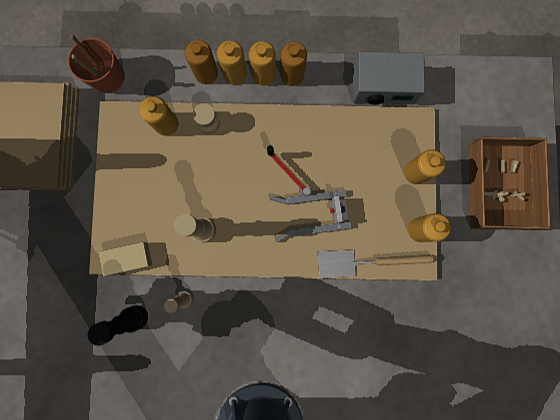

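The scene view shows the candidates: tall cream at scene (299,160)/top (195,226) on the slab, a small cream one at scene (257,158)/top (178,300) off the slab, and a black one at scene (265,130)/top (120,324). The first fits, since it is the larger cream one and stands on the slab. The bay is at top (320,210), with its mouth facing left (the flare is at about x 275), and the red keeper is open with its knob at (270,150). I'll confirm this in one enlarged crop.

```bash
python3 - <<'E'
import cv2
im=cv2.imread("pics/top0.png")[135:260,170:370]
cv2.imwrite("pics/crop.png",cv2.resize(im,None,fx=4,fy=4,interpolation=cv2.INTER_CUBIC))
E
```

```text
(no output)
```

View pics/crop.png

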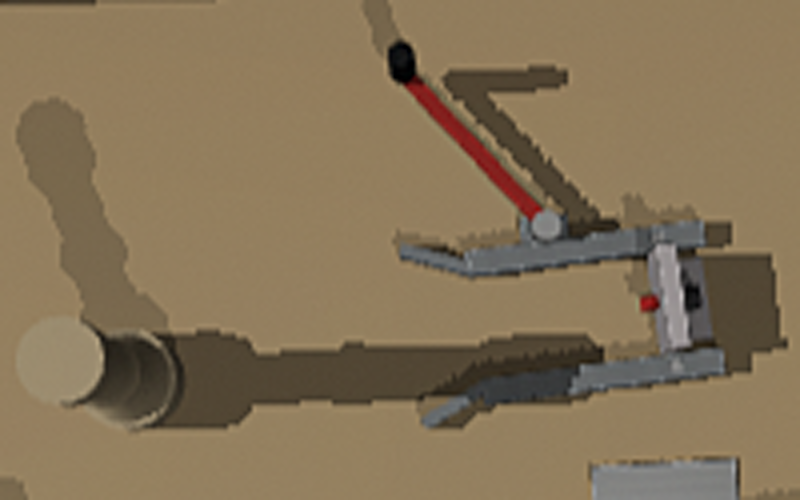

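The crop confirms it: the tall cream prop has its head at crop (60,360) and its foot near (140,385) on the slab. The bay opens towards it, with the pivot at (547,226), the knob top at (400,48), the pin tip at (642,304) and the end plate at about (660,300). I'll fit the bay pose from these points.

```bash
cat > geo.py <<'E'
import numpy as np
def cam(c):
    d=np.load(f"{c}.npz"); return d["K"],d["R"],d["t"]
def proj(P,c="top"):
    K,R,t=cam(c); q=(np.atleast_2d(P)@R.T+t)@K.T; return q[:,:2]/q[:,2:]
def back(uv,z,c="top"):
    K,R,t=cam(c); r=R.T@np.linalg.inv(K)@[*uv,1]; o=-R.T@t; return o+r*(z-o[2])/r[2]
def b2w(p,B):  # p: bay coords, B: x,y,yaw(rad)
    p=np.atleast_2d(p); c,s=np.cos(B[2]),np.sin(B[2])
    return np.c_[B[0]+c*p[:,0]-s*p[:,1],B[1]+s*p[:,0]+c*p[:,1],.015+p[:,2]]
E
python3 - <<'E'
from geo import *
from scipy.optimize import least_squares
px=np.array([(547,226),(400,48),(642,304),(652,247),(674,348),(703,243),(703,224),(722,352),(468,270),(400,240),(425,420)])/4+[170,135]-.375
def mod(d): return [(.052,.055,.032),(-.013,.1676,.079),(d-.01,0,.022),(d,.031,.055),(d,-.031,.055),(.15,.032,.016),(.15,.048,.016),(.15,-.032,.016),(0,.032,.016),(-.039,.055,.016),(-.039,-.055,.016)]
w=np.array([1,1,1,1,1,1,1,1,1,.3,.3])[:,None]
f=lambda v:((proj(b2w(mod(v[3]),v))-px)*w).ravel()
r=least_squares(f,[.55,-.03,-1.45,.12],x_scale=.01,loss='soft_l1')
print(r.x,np.degrees(r.x[2])); print((r.fun.reshape(-1,2)/w).round(1).tolist())
h=back(np.array((60,360))/4+[170,135]-.375,.235); print("prop head",h)
B=r.x; dx=h[:2]-B[:2]; c,s=np.cos(B[2]),np.sin(B[2]); print("prop in bay",c*dx[0]+s*dx[1],-s*dx[0]+c*dx[1])
K,R,t=cam("top"); print("cam pos",-R.T@t, "px/m at slab", np.linalg.norm(proj([.55,-.1,.015])-proj([.55,0,.015]))*10)
E
```

```text
[ 0.50852174 -0.05784399 -1.40241775  0.11377164] -80.352618123835
[[-0.6, 0.3], [2.6, -0.8], [-0.3, 0.3], [0.9, -0.2], [-0.4, 0.3], [0.6, 0.3], [-0.5, -1.3], [0.1, -1.4], [-0.7, 2.5], [-0.7, 3.2], [-0.3, 2.3]]
prop head [0.47419632 0.14982879 0.235     ]
prop in bay -0.21048821912636972 0.0009626690371724103
cam pos [ 0.42491934 -0.0387577   1.0856487 ] px/m at slab 399.23267685744264
```

Units first: shifts go in shares of 0.8 m and turns go in shares of 4 rad. So -0.21 m / 0.8 = -0.2625, -0.18 m / 0.8 = -0.225, 58 degrees / 229.1831 = 0.2531.

Request:
play_rows([
  [[-0.2625,-0.225,-0.225,0,0,0.2531],[-0.2625,-0.225,-0.225,0,0,0.2531],[-0.2625,-0.225,-0.225,0,0,0.2531],[-0.2625,-0.225,-0.225,0,0,0.2531],[-0.2625,-0.225,-0.225,0,0,0.2531],[-0.2625,-0.225,-0.225,0,0,0.2531],[-0.2625,-0.225,-0.225,0,0,0.2531],[-0.2625,-0.225,-0.225,0,0,0.2531]],
])

```text
time_s: 1.67
position: [0.3779, 0.3137, 0.4211]
tcp_rot: [[-0.13, 0.991, 0.001], [0.991, 0.13, 0.0], [0.0, 0.001, -1.0]]
force: [0.2, 0.3, 0.3]
opening: 0.999
grasp_force: 0.0
```

Request:
play_rows([
  [[-0.4,0.1,0,0,0,0],[-0.4,0.1,0,0,0,0],[-0.4,0.1,0,0,0,0],[-0.4,0.1,0,0,0,0],[-0.4,0.1,0,0,0,0],[-0.4,0.1,0,0,0,0],[-0.4,0.1,0,0,0,0],[-0.4,0.1,0,0,0,0]],
], fingers=0.022)

```text
time_s: 2.33
position: [0.5009, 0.007, 0.4198]
tcp_rot: [[-0.136, 0.991, 0.001], [0.991, 0.136, -0.0], [-0.0, 0.001, -1.0]]
force: [0.5, 0.6, -0.2]
opening: 0.48
grasp_force: 0.0
```

```bash
python3 - <<'E'
from rig import bot, imaging, finder
import cv2, numpy as np
f=imaging.capture("wrist"); cv2.imwrite("pics/w1s.png",cv2.cvtColor(f["frame"],cv2.COLOR_RGB2BGR))
im=cv2.resize(cv2.imread("pics/w1s.png"),(800,600),interpolation=cv2.INTER_CUBIC); cv2.imwrite("pics/w1.png",im)
np.savez("w1.npz",K=f["camera_matrix"],R=f["R"],t=f["t"])
print(-f["R"].T@f["t"])
E
```

```text
[0.49035302 0.07663799 0.56518861]
```

View pics/w1.png

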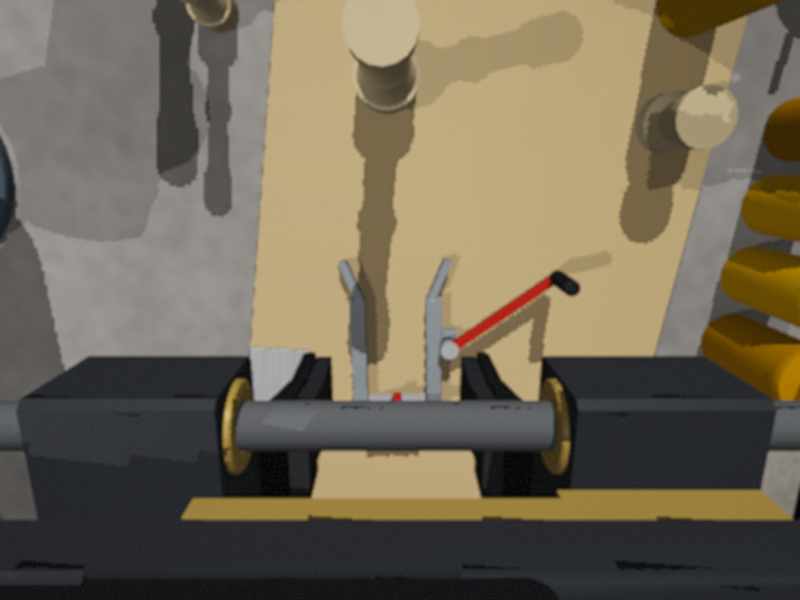

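The wrist view shows the bay below the prop: mouth kinks at about (365,297) and (428,297), pivot (449,349), pin tip (397,396), and knob top about (571,288). The prop's head is at (381,30) and its foot near (386,85). I'll refine with a joint fit over both views.

```bash
python3 - <<'E'
from geo import *
from scipy.optimize import least_squares
T=lambda a:np.array(a,float)/4+[170,135]-.375
W=lambda a:(np.array(a,float)+.5)*.7-.5
def mod(d): return dict(piv=(.052,.055,.032),pin=(d-.01,0,.022),pl=(d,.031,.055),pr=(d,-.031,.055),le=(.15,.032,.016),lo=(.15,.048,.016),re=(.15,-.032,.016),kl=(0,.032,.016),kr=(0,-.032,.016),ml=(.09,.032,.016),mr=(.09,-.032,.016))
obs=[("top","piv",T((547,226)),1),("top","pin",T((642,304)),1),("top","pl",T((652,247)),.6),("top","pr",T((674,348)),.6),("top","le",T((703,243)),.7),("top","lo",T((703,224)),.7),("top","re",T((722,352)),.7),("top","kl",T((468,270)),1),
("w1","piv",W((449,349)),1),("w1","pin",W((397,397)),1),("w1","kl",W((428,297)),1),("w1","kr",W((365,297)),1)]
def f(v):
    m=mod(v[3]); return np.concatenate([w*(proj(b2w(m[n],v),c)[0]-p) for c,n,p,w in obs])
r=least_squares(f,[.52,-.05,-1.45,.12],x_scale=.01,loss='soft_l1'); B=r.x
print(B.round(4),np.degrees(B[2]).round(2)); 
for o,e in zip(obs,r.fun.reshape(-1,2)): print(o[:2],e.round(1))
c,s=np.cos(B[2]),np.sin(B[2])
def w2b(p): d=np.array(p[:2])-B[:2]; return np.round([c*d[0]+s*d[1],-s*d[0]+c*d[1]],4)
for n,c_,p,z in [("head top","top",T((60,360)),.235),("head w","w1",W((381,32)),.235),("knob top","top",T((400,48)),.094),("knob w","w1",W((571,288)),.094)]:
    X=back(p,z,c_); print(n,X.round(4),w2b(X), np.degrees(np.arctan2(*(w2b(X)-[.052,.055])[::-1])).round(1), np.linalg.norm(w2b(X)-[.052,.055]).round(4))
X=B; print("rect w foot", proj(b2w([-.2,0,.04],B),"w1")/.7)
E
```

```text
[ 0.5098 -0.0569 -1.4263  0.117 ] -81.72
('top', 'piv') [-0.4  0.2]
('top', 'pin') [0.8 0.6]
('top', 'pl') [1.4 0.1]
('top', 'pr') [0.3 0.4]
('top', 'le') [0.5 0.8]
('top', 'lo') [-0.1 -0.3]
('top', 're') [-0.3 -0.3]
('top', 'kl') [-0.7  1.9]
('w1', 'piv') [1.  0.4]
('w1', 'pin') [ 0.3 -1.3]
('w1', 'kl') [-0.3 -0. ]
('w1', 'kr') [0.5 0.3]
head top [0.4742 0.1498 0.235 ] [-0.2097 -0.0055] -167.0 0.2686
head w [0.4725 0.1458 0.235 ] [-0.2059 -0.0077] -166.3 0.2654
knob top [ 0.6695 -0.0109  0.094 ] [-0.0225  0.1646] 124.2 0.1325
knob w [ 0.6631 -0.011   0.094 ] [-0.0233  0.1583] 126.1 0.1278
rect w foot [[394.85884674  86.51133835]]
```

In the tool's units: 0.26 m / 0.8 = 0.325, -0.008 m / 0.8 = -0.01, -30 degrees / 229.1831 = -0.1309.

Request:
play_rows([
  [[0.325,-0.01,0,0,-0.1309,0],[0.325,-0.01,0,0,-0.1309,0],[0.325,-0.01,0,0,-0.1309,0],[0.325,-0.01,0,0,-0.1309,0],[0.325,-0.01,0,0,-0.1309,0],[0.325,-0.01,0,0,-0.1309,0],[0.325,-0.01,0,0,-0.1309,0],[0.325,-0.01,0,0,-0.1309,0]],
], fingers=0.022)

```text
time_s: 3.05
position: [0.4563, 0.2692, 0.4188]
tcp_rot: [[-0.123, 0.99, 0.07], [0.857, 0.142, -0.495], [-0.5, -0.001, -0.866]]
force: [0.2, -0.4, 0.5]
opening: 0.253
grasp_force: 0.0
```

```bash
cat > rel.py <<'E'
import sys; from rig import bot; from geo import *
# usage: rel(bay target x,y,z_world) -> shift in tool axes; also turn to desired rot
from scipy.spatial.transform import Rotation as Ro
B=[.5098,-.0569,-1.4263]
def w2b(p):
    c,s=np.cos(B[2]),np.sin(B[2]); d=np.array(p[:2])-B[:2]; return np.array([c*d[0]+s*d[1],-s*d[0]+c*d[1]])
def info():
    s=bot.read_state(); R=np.array(s['tcp_rot']); p=np.array(s['position'])
    print("t",round(s['time_s'],2),"bay",w2b(p).round(4),"z",p[2].round(4),"F",np.round(s['force'],1),"open",s['opening'],"j",np.round(s['joint_positions'],1))
    c,sn=np.cos(B[2]),np.sin(B[2]); print("F bay",(np.array([[c,sn],[-sn,c]])@s['force'][:2]).round(2)); return p,R
def to(bx,by,z,Rt=None):
    p,R=info(); P=b2w([bx,by,0],B)[0]; P[2]=z
    print("shift",(R.T@(P-p)).round(4), "turn",None if Rt is None else np.degrees(Ro.from_matrix(R.T@Rt).as_rotvec()).round(2))
def tilt(th,yaw=0):  # yaw deg extra in bay
    a=B[2]+np.radians(yaw); e=np.array([np.cos(a),np.sin(a),0]); u=np.array([0,0,1]); th=np.radians(th)
    z=e*np.sin(th)-u*np.cos(th); x=-(e*np.cos(th)+u*np.sin(th)); return np.c_[x,np.cross(z,x),z]
E
python3 -c "
from rel import *
to(-.32,-.006,.30,tilt(30,1)); to(-.32,-.006,.043,tilt(30,1))"
```

```text
t 3.05 bay [-0.3304 -0.0059] z 0.4188 F [ 0.2 -0.4  0.5] open 0.25275649113039333 j [ 32.7  21.1  74.9 -27.2  96.7  24.3]
F bay [0.43 0.1 ]
shift [0.0503 0.     0.1081] turn [-0.58 -0.03 -0.95]
t 3.05 bay [-0.3304 -0.0059] z 0.4188 F [ 0.2 -0.4  0.5] open 0.25275649113039333 j [ 32.7  21.1  74.9 -27.2  96.7  24.3]
F bay [0.43 0.1 ]
shift [1.787e-01 2.000e-04 3.308e-01] turn [-0.58 -0.03 -0.95]
```

In the tool's units: 0.285 m / 0.8 = 0.3563, 0.155 m / 0.8 = 0.1938, -0.9 degrees / 229.1831 = -0.0039.

Request:
play_rows([
  [[0.1938,0,0.3563,-0.0022,0,-0.0039],[0.1938,0,0.3563,-0.0022,0,-0.0039],[0.1938,0,0.3563,-0.0022,0,-0.0039],[0.1938,0,0.3563,-0.0022,0,-0.0039],[0.1938,0,0.3563,-0.0022,0,-0.0039],[0.1938,0,0.3563,-0.0022,0,-0.0039],[0.1938,0,0.3563,-0.0022,0,-0.0039],[0.1938,0,0.3563,-0.0022,0,-0.0039]],
])

```text
time_s: 3.72
position: [0.458, 0.2553, 0.0932]
tcp_rot: [[-0.132, 0.988, 0.074], [0.856, 0.152, -0.495], [-0.5, -0.002, -0.866]]
force: [1.1, -0.2, 0.0]
opening: 0.255
grasp_force: 0.0
```

```bash
python3 - <<'E'
from rel import *
from rig import imaging
import cv2
to(-.32,-.006,.043,tilt(30,1))
a=imaging.capture("wrist"); b=imaging.capture("scene")
im=np.hstack([cv2.resize(a["frame"],(400,300)),cv2.resize(b["frame"][60:270,180:460],(400,300))])
cv2.imwrite("pics/ab.png",im[:,:,::-1])
E
```

```text
t 3.72 bay [-0.3164 -0.0063] z 0.0932 F [ 1.1 -0.2  0. ] open 0.25528937257280765 j [ 31.5  42.5  94.6 -32.2  59.9  43.4]
F bay [0.36 1.04]
shift [0.0283 0.0004 0.0417] turn [-0.36  0.02 -0.42]
```

View pics/ab.png

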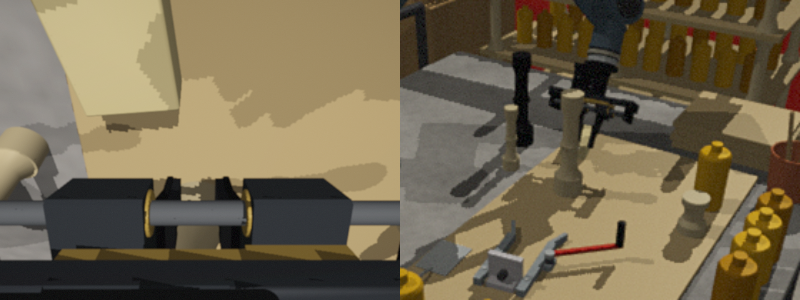

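The wrist view shows the brick below and behind the gripper at left (110,60). The scene view shows the closed-up fingers behind the prop, with the gripper body clear of the small props. I'll descend to pushing height.

In the tool's units: 0.042 m / 0.8 = 0.0525, 0.028 m / 0.8 = 0.035, -0.4 degrees / 229.1831 = -0.0017.

Request:
play_rows([
  [[0.0175,0,0.025,0,0,0],[0.035,0,0.0525,-0.0013,0,-0.0017],[0.035,0,0.0525,-0.0013,0,-0.0017],[0.035,0,0.0525,-0.0013,0,-0.0017]],
])

```text
time_s: 4.15
position: [0.4583, 0.2601, 0.0464]
tcp_rot: [[-0.14, 0.987, 0.082], [0.854, 0.162, -0.494], [-0.501, 0.001, -0.866]]
force: [0.3, -0.2, 0.3]
opening: 0.253
grasp_force: 0.0
```

```bash
python3 - <<'E'
from rel import *
to(-.262,-.006,.043); to(-.245,-.006,.043)
E
```

```text
t 4.15 bay [-0.3211 -0.0053] z 0.0464 F [ 0.3 -0.2  0.3] open 0.25276653509919883 j [ 32.   47.1  94.9 -34.   55.7  46.6]
F bay [0.27 0.23]
shift [-0.0494 -0.0018  0.0325] turn None
t 4.15 bay [-0.3211 -0.0053] z 0.0464 F [ 0.3 -0.2  0.3] open 0.25276653509919883 j [ 32.   47.1  94.9 -34.   55.7  46.6]
F bay [0.27 0.23]
shift [-0.0642 -0.0021  0.0411] turn None
```

In the tool's units: -0.0595 m / 0.8 = -0.0744, -0.057 m / 0.8 = -0.0713.

Request:
play_rows([
  [[-0.0163,0,0.01,0,0,0],[-0.0325,-0.0013,0.0213,0,0,0],[-0.0488,-0.0013,0.0325,0,0,0],[-0.0613,-0.0025,0.04,0,0,0],[-0.065,-0.0025,0.0425,0,0,0],[-0.0681,-0.0025,0.0444,0,0,0],[-0.0713,-0.0025,0.0463,0,0,0],[-0.0744,-0.0025,0.0481,0,0,0]],
])

```text
time_s: 4.82
position: [0.468, 0.1922, 0.0419]
tcp_rot: [[-0.139, 0.987, 0.084], [0.856, 0.163, -0.49], [-0.497, 0.004, -0.867]]
force: [-3.1, 7.2, 6.5]
opening: 0.252
grasp_force: 3.8
```

```bash
python3 - <<'E'
from rel import *
to(-.23,-.006,.043)
E
```

```text
t 4.82 bay [-0.2526 -0.0055] z 0.0419 F [-3.1  7.2  6.5] open 0.2519676940182109 j [ 25.4  46.1 100.5 -39.1  49.4  46.2]
F bay [-7.56 -2.04]
shift [-0.0201 -0.0009  0.0103] turn None
```

In the tool's units: -0.0321 m / 0.8 = -0.0401, 0.006 m / 0.8 = 0.0075.

Request:
play_rows([
  [[-0.0033,0,0.0019,0,0,0],[-0.0076,0,0.0044,0,0,0],[-0.013,0.0001,0.0075,0,0,0],[-0.0184,0.0003,0.0105,0,0,0],[-0.0239,0.0004,0.0136,0,0,0],[-0.0293,0.0005,0.0168,0,0,0],[-0.0346,0.0005,0.0199,0,0,0],[-0.0401,0.0006,0.023,0,0,0]],
])

```text
time_s: 5.48
position: [0.4749, 0.1565, 0.0417]
tcp_rot: [[-0.141, 0.986, 0.086], [0.856, 0.165, -0.49], [-0.497, 0.005, -0.868]]
force: [-2.4, 6.1, 2.7]
opening: 0.252
grasp_force: 2.8
```

```bash
cat > see.py <<'E'
from rel import *
from rig import imaging, finder
import cv2
def see():
    info()
    for c in ("top","scene"):
        f=imaging.capture(c)
        for d in finder.recognise(c,"prop")[:4]: print(c,np.round(d["at"],3),w2b(d["at"]).round(3),round(d["confidence"],2))
E
python3 -c "
from see import *
see()"
```

```text
t 5.48 bay [-0.2162 -0.0038] z 0.0417 F [-2.4  6.1  2.7] open 0.2515093611935903 j [ 21.6  45.6 102.8 -42.1  46.6  45.7]
F bay [-6.42 -1.47]
top [0.307 0.186 0.082] [-0.27  -0.165] 0.79
top [0.264 0.302 0.13 ] [-0.391 -0.192] 0.69
top [0.483 0.103 0.217] [-0.162 -0.004] 0.61
scene [0.267 0.3   0.122] [-0.389 -0.189] 0.98
scene [0.311 0.185 0.073] [-0.268 -0.162] 0.87
scene [0.492 0.097 0.124] [-0.155  0.004] 0.6
```

Request:
play_rows([
  [[-0.0065,0,0.0038,0,0,0],[-0.013,0,0.0075,0,0,0],[-0.0195,0,0.0111,0,0,0],[-0.026,0,0.0149,0,0,0],[-0.0325,0,0.0186,0,0,0],[-0.039,0,0.0224,0,0,0],[-0.0455,0,0.026,0,0,0],[-0.052,0,0.0298,0,0,0]],
])

```text
time_s: 6.35
position: [0.4819, 0.108, 0.0415]
tcp_rot: [[-0.141, 0.986, 0.084], [0.855, 0.164, -0.492], [-0.499, 0.002, -0.867]]
force: [-0.7, 5.7, 2.9]
opening: 0.251
grasp_force: 2.9
```

Request:
play_rows([
  [[-0.0065,0,0.0038,0,0,0],[-0.013,0,0.0075,0,0,0],[-0.0195,0,0.0111,0,0,0],[-0.026,0,0.0149,0,0,0],[-0.0325,0,0.0186,0,0,0],[-0.039,0,0.0224,0,0,0],[-0.0455,0,0.026,0,0,0],[-0.052,0,0.0298,0,0,0]],
])

```text
time_s: 7.02
position: [0.4894, 0.0605, 0.0416]
tcp_rot: [[-0.141, 0.986, 0.083], [0.855, 0.164, -0.492], [-0.499, 0.002, -0.867]]
force: [-0.9, 5.4, 1.5]
opening: 0.257
grasp_force: 2.7
```

```bash
python3 -c "
from see import *
see(); to(-.02,0,.042,tilt(30))
f=imaging.capture('top')['frame'][150:240,250:370]
cv2.imwrite('pics/mid.png',cv2.resize(f,None,fx=5,fy=5,interpolation=cv2.INTER_CUBIC)[:,:,::-1])"
```

```text
t 7.02 bay [-0.1192 -0.0033] z 0.0416 F [-0.9  5.4  1.5] open 0.25657852111963836 j [ 10.9  44.8 107.5 -50.4  40.3  44.3]
F bay [-5.51 -0.15]
top [0.305 0.187 0.084] [-0.271 -0.167] 0.89
top [0.258 0.3   0.11 ] [-0.389 -0.198] 0.72
top [0.494 0.013 0.234] [-0.071 -0.006] 0.69
top [ 0.622 -0.051  0.047] [0.011 0.111] 0.66
scene [0.269 0.302 0.121] [-0.39  -0.186] 0.93
scene [0.507 0.003 0.13 ] [-0.06   0.005] 0.9
scene [0.307 0.185 0.083] [-0.268 -0.166] 0.85
t 7.22 bay [-0.1184 -0.0035] z 0.0417 F [1. 1. 0.] open 0.25303952652704625 j [ 10.8  44.8 107.5 -50.4  40.5  44.3]
F bay [-0.88  1.11]
shift [-0.0854  0.0016  0.049 ] turn [0.57 0.02 0.95]
```

View pics/mid.png

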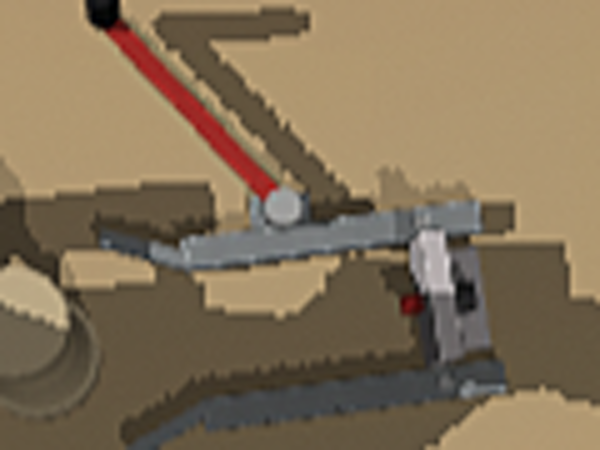

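The prop is upright at the flare entry, with its foot's leading edge at (98,345) in the crop. It is nearly centred between the flare ends at (100,235) and (130,435), so I'll continue with a slight leftward correction.

In the tool's units: -0.0427 m / 0.8 = -0.0534, 0.0016 m / 0.8 = 0.002, 0.9 degrees / 229.1831 = 0.0039.

Request:
play_rows([
  [[-0.0066,0.0003,0.0038,0,0,0.0004],[-0.0133,0.0005,0.0075,0.0004,0,0.0009],[-0.02,0.0008,0.0115,0.0009,0,0.0017],[-0.0266,0.001,0.0153,0.0013,0,0.0022],[-0.0334,0.0013,0.0191,0.0017,0,0.0026],[-0.04,0.0015,0.023,0.0022,0,0.0031],[-0.0468,0.0018,0.0268,0.0022,0,0.0035],[-0.0534,0.002,0.0306,0.0022,0,0.0039]],
])

```text
time_s: 7.93
position: [0.4989, 0.0107, 0.0418]
tcp_rot: [[-0.125, 0.989, 0.073], [0.857, 0.145, -0.495], [-0.5, 0.001, -0.866]]
force: [-0.5, 4.2, 1.1]
opening: 0.247
grasp_force: 2.2
```

```bash
python3 -c "
from rel import *
to(-.02,0,.042,tilt(30))"
```

```text
t 7.93 bay [-0.0685 -0.0011] z 0.0418 F [-0.5  4.2  1.1] open 0.24742203821520747 j [  5.   44.7 108.3 -53.7  38.3  43.1]
F bay [-4.25  0.09]
shift [-0.0421  0.001   0.0241] turn [ 0.05 -0.    0.01]
```

In the tool's units: -0.028 m / 0.8 = -0.035, 0.01 m / 0.8 = 0.0125.

Request:
play_rows([
  [[-0.0044,0.0001,0.0025,0,0,0],[-0.0088,0.0003,0.005,0,0,0],[-0.0131,0.0004,0.0075,0,0,0],[-0.0175,0.0005,0.01,0,0,0],[-0.0219,0.0006,0.0125,0,0,0],[-0.0263,0.0008,0.015,0,0,0],[-0.0306,0.0009,0.0175,0,0,0],[-0.035,0.001,0.02,0,0,0]],
])

```text
time_s: 8.6
position: [0.5044, -0.0207, 0.042]
tcp_rot: [[-0.125, 0.989, 0.073], [0.857, 0.145, -0.495], [-0.5, 0.001, -0.866]]
force: [-0.7, 2.9, -0.4]
opening: 0.252
grasp_force: 1.8
```

```bash
python3 -c "
from see import *
see(); to(.03,0,.042,tilt(30))
f=imaging.capture('top')['frame'][150:240,250:370]
cv2.imwrite('pics/mid2.png',cv2.resize(f,None,fx=5,fy=5,interpolation=cv2.INTER_CUBIC)[:,:,::-1])"
```

```text
t 8.6 bay [-0.0366 -0.0001] z 0.042 F [-0.7  2.9 -0.4] open 0.2522808669501009 j [  1.3  44.6 108.8 -56.2  36.7  42. ]
F bay [-2.98 -0.22]
top [ 0.509 -0.062  0.232] [ 0.005 -0.002] 0.96
top [0.259 0.298 0.129] [-0.387 -0.197] 0.62
scene [0.308 0.185 0.085] [-0.268 -0.165] 0.93
scene [0.264 0.3   0.134] [-0.388 -0.192] 0.85
scene [ 0.518 -0.079  0.129] [0.023 0.005] 0.82
t 8.8 bay [-0.0363 -0.0001] z 0.0422 F [ 0.2  0.6 -0.5] open 0.25399947746247153 j [  1.3  44.6 108.8 -56.2  36.7  42. ]
F bay [-0.6   0.28]
shift [-0.0573  0.      0.0334] turn [0.05 0.06 0.02]
```

View pics/mid2.png

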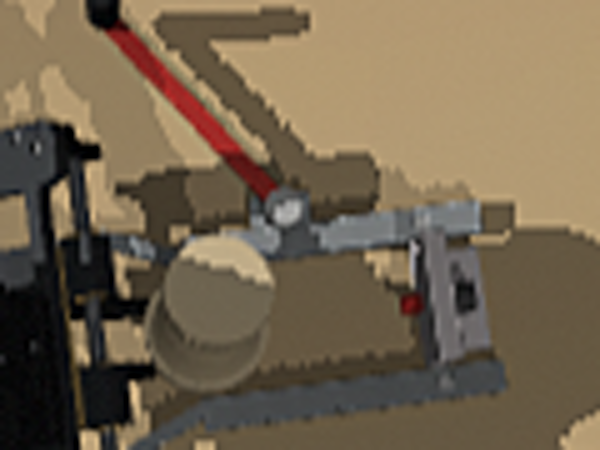

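The prop is in the mouth with its foot at (205,345), centred and upright, and the fingers are behind it. I'll keep pushing, slowing down towards the pin.

In the tool's units: -0.028 m / 0.8 = -0.035, -0.0245 m / 0.8 = -0.0306.

Request:
play_rows([
  [[-0.0044,0,0.0025,0,0,0],[-0.0088,0,0.005,0,0,0],[-0.0131,0,0.0075,0,0,0],[-0.0175,0,0.0101,0,0,0],[-0.0219,0,0.0126,0,0,0],[-0.0263,0,0.0151,0,0,0],[-0.0306,0,0.0178,0,0,0],[-0.035,0,0.0203,0,0,0]],
])

```text
time_s: 9.52
position: [0.5092, -0.0528, 0.042]
tcp_rot: [[-0.125, 0.989, 0.073], [0.857, 0.145, -0.495], [-0.5, 0.001, -0.866]]
force: [-0.4, 3.9, 0.7]
opening: 0.255
grasp_force: 2.0
```

In the tool's units: -0.0173 m / 0.8 = -0.0216, -0.0152 m / 0.8 = -0.019.

Request:
play_rows([
  [[-0.0028,0,0.0016,0,0,0],[-0.0054,0,0.0031,0,0,0],[-0.0081,0,0.0048,0,0,0],[-0.0109,0,0.0063,0,0,0],[-0.0135,0,0.0078,0,0,0],[-0.0163,0,0.0094,0,0,0],[-0.019,0,0.011,0,0,0],[-0.0216,0,0.0125,0,0,0]],
])

```text
time_s: 10.18
position: [0.512, -0.0723, 0.042]
tcp_rot: [[-0.125, 0.989, 0.073], [0.857, 0.145, -0.495], [-0.5, 0.001, -0.866]]
force: [-1.1, 3.8, -0.3]
opening: 0.255
grasp_force: 2.0
```

```bash
python3 -c "
from rel import *
to(.03,0,.042,tilt(30))"
```

```text
t 10.18 bay [ 0.0156 -0.    ] z 0.042 F [-1.1  3.8 -0.3] open 0.25461371786994635 j [ -4.8  44.5 109.2 -60.   34.2  40. ]
F bay [-3.9  -0.52]
shift [-0.0125 -0.      0.0072] turn [0.08 0.   0.03]
```

In the tool's units: -0.0088 m / 0.8 = -0.011, -0.0077 m / 0.8 = -0.0096.

Request:
play_rows([
  [[-0.0014,0,0.0008,0,0,0],[-0.0028,0,0.0016,0,0,0],[-0.0041,0,0.0024,0,0,0],[-0.0055,0,0.0031,0,0,0],[-0.0069,0,0.004,0,0,0],[-0.0083,0,0.0048,0,0,0],[-0.0096,0,0.0055,0,0,0],[-0.011,0,0.0064,0,0,0]],
])

```text
time_s: 10.85
position: [0.5135, -0.0823, 0.042]
tcp_rot: [[-0.125, 0.989, 0.073], [0.857, 0.145, -0.495], [-0.5, 0.001, -0.866]]
force: [-1.1, 4.2, 0.8]
opening: 0.252
grasp_force: 2.0
```

In the tool's units: -0.0048 m / 0.8 = -0.006, -0.004 m / 0.8 = -0.005.

Request:
play_rows([
  [[-0.001,0,0.0006,0,0,0],[-0.002,0,0.0011,0,0,0],[-0.003,0,0.0018,0,0,0],[-0.004,0,0.0023,0,0,0],[-0.005,0,0.0029,0,0,0],[-0.006,0,0.0035,0,0,0]],
])

```text
time_s: 11.35
position: [0.5143, -0.0877, 0.042]
tcp_rot: [[-0.125, 0.989, 0.073], [0.857, 0.145, -0.495], [-0.5, 0.001, -0.866]]
force: [-0.2, 5.9, 0.6]
opening: 0.251
grasp_force: 2.1
```

```bash
python3 -c "
from rel import *
to(.03,0,.042,tilt(30))"
```

```text
t 11.35 bay [0.0312 0.    ] z 0.042 F [-0.2  5.9  0.6] open 0.2506121431652176 j [ -6.6  44.5 109.2 -61.   33.5  39.3]
F bay [-5.84  0.64]
shift [ 0.001  -0.     -0.0006] turn [ 0.08 -0.    0.03]
```

In the tool's units: -0.0042 m / 0.8 = -0.0053, -0.001 m / 0.8 = -0.0013.

Request:
play_rows([
  [[-0.0006,0,0.0004,0,0,0],[-0.0013,0,0.0008,0,0,0],[-0.002,0,0.0011,0,0,0],[-0.0026,0,0.0015,0,0,0],[-0.0033,0,0.0019,0,0,0],[-0.0039,0,0.0023,0,0,0],[-0.0045,0,0.0026,0,0,0],[-0.0053,0,0.003,0,0,0]],
])

```text
time_s: 12.02
position: [0.515, -0.0921, 0.0419]
tcp_rot: [[-0.125, 0.989, 0.074], [0.857, 0.145, -0.494], [-0.5, 0.001, -0.866]]
force: [-1.1, 5.4, 1.1]
opening: 0.251
grasp_force: 2.6
```

```bash
python3 -c "
from see import *
see()"
```

```text
t 12.02 bay [0.0356 0.0001] z 0.0419 F [-1.1  5.4  1.1] open 0.2507391133036874 j [ -7.1  44.5 109.2 -61.3  33.3  39. ]
F bay [-5.49 -0.3 ]
top [ 0.517 -0.135  0.234] [ 0.078 -0.005] 0.64
top [0.266 0.287 0.01 ] [-0.375 -0.192] 0.59
top [0.298 0.191 0.147] [-0.276 -0.174] 0.52
scene [ 0.532 -0.147  0.151] [0.092 0.009] 0.91
scene [0.307 0.185 0.105] [-0.269 -0.166] 0.78
scene [0.263 0.298 0.101] [-0.387 -0.193] 0.7
```

In the tool's units: -0.0018 m / 0.8 = -0.0023, -0.0014 m / 0.8 = -0.0018.

Request:
play_rows([
  [[-0.0006,0,0.0004,0,0,0],[-0.0013,0,0.0008,0,0,0],[-0.0018,0,0.001,0,0,0],[-0.0023,0,0.0013,0,0,0]],
])

```text
time_s: 12.55
position: [0.5153, -0.0941, 0.042]
tcp_rot: [[-0.125, 0.989, 0.074], [0.857, 0.145, -0.494], [-0.499, 0.001, -0.866]]
force: [-1.3, 6.4, 0.8]
opening: 0.252
grasp_force: 2.7
```

In the tool's units: -0.0018 m / 0.8 = -0.0023, -0.001 m / 0.8 = -0.0013.

Request:
play_rows([
  [[-0.0006,0,0.0004,0,0,0],[-0.0013,0,0.0008,0,0,0],[-0.0018,0,0.001,0,0,0],[-0.0023,0,0.0013,0,0,0]],
])

```text
time_s: 12.88
position: [0.5155, -0.0962, 0.0419]
tcp_rot: [[-0.125, 0.989, 0.074], [0.857, 0.145, -0.494], [-0.499, 0.001, -0.866]]
force: [-1.5, 5.4, 0.9]
opening: 0.249
grasp_force: 2.7
```

In the tool's units: -0.0018 m / 0.8 = -0.0023, -0.001 m / 0.8 = -0.0013.

Request:
play_rows([
  [[-0.0006,0,0.0004,0,0,0],[-0.0013,0,0.0008,0,0,0],[-0.0018,0,0.001,0,0,0],[-0.0023,0,0.0013,0,0,0]],
])

```text
time_s: 13.22
position: [0.5158, -0.098, 0.042]
tcp_rot: [[-0.125, 0.989, 0.074], [0.857, 0.146, -0.494], [-0.499, 0.001, -0.867]]
force: [-0.2, 7.1, 1.5]
opening: 0.254
grasp_force: 3.5
```

In the tool's units: -0.0006 m / 0.8 = -0.0008, 0.0004 m / 0.8 = 0.0005.

Request:
play_rows([
  [[-0.0004,0,0.0003,0,0,0],[-0.0008,0,0.0005,0,0,0],[-0.0008,0,0.0005,0,0,0]],
])

```text
time_s: 13.47
position: [0.5158, -0.0982, 0.0419]
tcp_rot: [[-0.126, 0.989, 0.074], [0.858, 0.146, -0.493], [-0.498, 0.002, -0.867]]
force: [-1.6, 7.7, 2.4]
opening: 0.255
grasp_force: 4.1
```

In the tool's units: -0.0009 m / 0.8 = -0.0011, 0.0005 m / 0.8 = 0.0006.

Request:
play_rows([
  [[-0.0005,0,0.0003,0,0,0],[-0.0011,0,0.0006,0,0,0],[-0.0011,0,0.0006,0,0,0]],
])

```text
time_s: 13.72
position: [0.5159, -0.0984, 0.0418]
tcp_rot: [[-0.126, 0.989, 0.075], [0.858, 0.146, -0.492], [-0.497, 0.002, -0.868]]
force: [-1.9, 12.6, 4.0]
opening: 0.258
grasp_force: 5.5
```

Request:
play_rows([
  [[0,0,0,0,0,0],[0,0,0,0,0,0],[0,0,0,0,0,0]],
])

```text
time_s: 13.97
position: [0.5159, -0.0984, 0.0418]
tcp_rot: [[-0.126, 0.989, 0.075], [0.858, 0.146, -0.492], [-0.497, 0.002, -0.868]]
force: [-2.2, 11.9, 5.0]
opening: 0.253
grasp_force: 5.4
```

In the tool's units: -0.0001 m / 0.8 = -0.0001.

Request:
play_rows([
  [[-0.0001,0,0.0001,0,0,0],[-0.0001,0,0.0001,0,0,0],[-0.0001,0,0.0001,0,0,0],[-0.0001,0,0.0001,0,0,0],[-0.0001,0,0.0001,0,0,0],[-0.0001,0,0.0001,0,0,0],[-0.0001,0,0.0001,0,0,0],[-0.0001,0,0.0001,0,0,0]],
])

```text
time_s: 14.63
position: [0.5159, -0.0985, 0.0418]
tcp_rot: [[-0.126, 0.989, 0.075], [0.858, 0.147, -0.492], [-0.497, 0.002, -0.868]]
force: [-1.7, 12.2, 5.2]
opening: 0.253
grasp_force: 5.6
```

Request:
play_rows([
  [[0,0,0,0,0,0],[0,0,0,0,0,0],[0,0,0,0,0,0],[0,0,0,0,0,0],[0,0,0,0,0,0],[0,0,0,0,0,0],[0,0,0,0,0,0],[0,0,0,0,0,0]],
])

```text
time_s: 15.3
position: [0.5159, -0.0984, 0.0418]
tcp_rot: [[-0.126, 0.989, 0.075], [0.858, 0.147, -0.492], [-0.497, 0.003, -0.868]]
force: [-1.8, 11.1, 4.7]
opening: 0.25
grasp_force: 5.6
```

```bash
python3 -c "
from see import *
see()
f=imaging.capture('top')['frame'][150:240,250:370]
cv2.imwrite('pics/seat.png',cv2.resize(f,None,fx=5,fy=5,interpolation=cv2.INTER_CUBIC)[:,:,::-1])
to(.0,0,.042); to(-.04,0,.17)"
```

```text
t 15.3 bay [0.042  0.0001] z 0.0418 F [-1.8 11.1  4.7] open 0.24993817731020201 j [ -7.9  44.5 109.2 -61.6  32.8  38.6]
F bay [-11.23  -0.15]
top [ 0.517 -0.137  0.229] [ 0.08  -0.004] 0.97
top [0.296 0.193 0.149] [-0.278 -0.175] 0.42
scene [ 0.532 -0.154  0.154] [0.099 0.008] 0.86
scene [0.264 0.301 0.098] [-0.39  -0.191] 0.72
scene [0.31  0.185 0.105] [-0.268 -0.163] 0.51
t 15.55 bay [0.042  0.0001] z 0.0418 F [-2.  12.7  4.2] open 0.2540688058293468 j [ -7.9  44.5 109.2 -61.6  32.8  38.6]
F bay [-12.85  -0.18]
shift [ 0.0364  0.0001 -0.021 ] turn None
t 15.55 bay [0.042  0.0001] z 0.0418 F [-2.  12.7  4.2] open 0.2540688058293468 j [ -7.9  44.5 109.2 -61.6  32.8  38.6]
F bay [-12.85  -0.18]
shift [ 0.0074  0.0005 -0.152 ] turn None
```

View pics/seat.png

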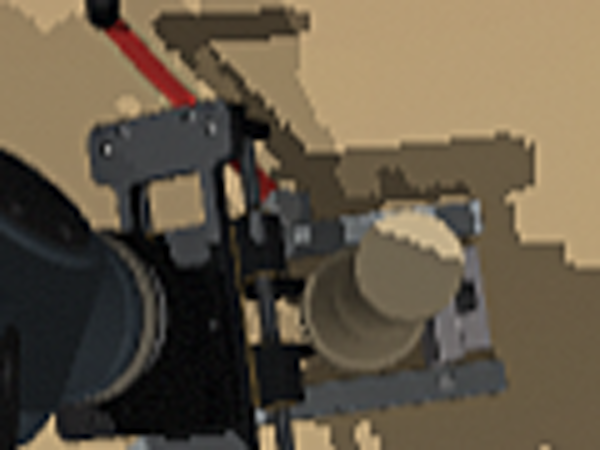

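Seated: the TCP stopped at bay x = 0.042, which matches the plate at 0.117. About 12–13 N was held for around 1.8 s, and the crop shows the prop upright against the plate at about (400,300). I'll back off straight along the bay.

Request:
play_rows([
  [[0.0025,0,-0.0015,0,0,0],[0.0075,0,-0.0044,0,0,0],[0.0188,0,-0.0109,0,0,0],[0.0375,0,-0.0216,0,0,0],[0.0625,0,-0.0363,0,0,0],[0.0875,0,-0.0506,0,0,0],[0.1063,0,-0.0613,0,0,0],[0.1063,0,-0.0613,0,0,0]],
])

```text
time_s: 16.22
position: [0.5017, -0.0007, 0.0419]
tcp_rot: [[-0.128, 0.989, 0.075], [0.856, 0.149, -0.494], [-0.5, 0.001, -0.866]]
force: [0.1, -0.7, 0.5]
opening: 0.255
grasp_force: 0.0
```

```bash
python3 -c "
from rel import *
to(-.06,0.03,.23); to(-.05,.162,.23,tilt(0)); to(-.022,.162,.23,tilt(0,-55))
f=__import__('rig').finder; i=__import__('rig').imaging
i.capture('top')
for n in ('prop','knob'): print([(np.round(d['at'],3),w2b(d['at']),d['confidence']) for d in f.recognise('top',n)[:2]])"
```

```text
t 16.22 bay [-0.0567  0.0001] z 0.0419 F [ 0.1 -0.7  0.5] open 0.2551496354654519 j [  3.7  44.6 108.5 -54.7  37.6  42.6]
F bay [ 0.66 -0.02]
shift [-0.0913  0.0301 -0.1644] turn None
t 16.22 bay [-0.0567  0.0001] z 0.0419 F [ 0.1 -0.7  0.5] open 0.2551496354654519 j [  3.7  44.6 108.5 -54.7  37.6  42.6]
F bay [ 0.66 -0.02]
shift [-0.1005  0.162  -0.159 ] turn [ 0.12 30.    0.25]
t 16.22 bay [-0.0567  0.0001] z 0.0419 F [ 0.1 -0.7  0.5] open 0.2551496354654519 j [  3.7  44.6 108.5 -54.7  37.6  42.6]
F bay [ 0.66 -0.02]
shift [-0.1247  0.1619 -0.145 ] turn [14.51 27.59 53.95]
[(array([0.306, 0.188, 0.085]), array([-0.27128354, -0.16637061]), 0.84), (array([0.255, 0.301, 0.207]), array([-0.39131327, -0.20094739]), 0.66)]
[(array([ 0.622, -0.052,  0.049]), array([0.01105168, 0.11136925]), 0.78)]
```

In the tool's units: -0.165 m / 0.8 = -0.2063, -0.162 m / 0.8 = -0.2025, 18 degrees / 229.1831 = 0.0785.

Request:
play_rows([
  [[-0.025,0,-0.0438,0,0,0],[-0.05,0,-0.0875,0,0,0],[-0.075,0.0063,-0.1313,0,0,0],[-0.1,0.0188,-0.175,0,0,0],[-0.1125,0.05,-0.2063,0,0,0],[-0.1188,0.1,-0.2025,0,0.0262,0],[-0.125,0.15,-0.2,0,0.0524,0],[-0.125,0.2,-0.2,0,0.0785,0]],
], fingers=0.05)

```text
time_s: 17.03
position: [0.6629, 0.0119, 0.2331]
tcp_rot: [[-0.141, 0.989, 0.034], [0.969, 0.145, -0.202], [-0.204, 0.004, -0.979]]
force: [0.1, 0.8, -0.5]
opening: 0.573
grasp_force: 0.0
```

```bash
python3 -c "
from rel import *
to(-.022,.162,.23,tilt(0,-55))"
```

```text
t 17.03 bay [-0.046   0.1614] z 0.2331 F [ 0.1  0.8 -0.5] open 0.5728478432382894 j [ -3.6  33.5  77.9 -12.5  66.4  -7.1]
F bay [-0.73  0.18]
shift [-0.0229  0.0005  0.008 ] turn [ 5.89 10.75 54.83]
```

In the tool's units: -0.022 m / 0.8 = -0.0275, 0.008 m / 0.8 = 0.01, 55 degrees / 229.1831 = 0.24.

Request:
play_rows([
  [[-0.0275,0,0.01,0.0262,0.048,0.24],[-0.0275,0,0.01,0.0262,0.048,0.24],[-0.0275,0,0.01,0.0262,0.048,0.24],[-0.0275,0,0.01,0.0262,0.048,0.24],[-0.0275,0,0.01,0.0262,0.048,0.24],[-0.0275,0,0.01,0.0262,0.048,0.24],[-0.0275,0,0.01,0.0262,0.048,0.24],[-0.0275,0,0.01,0.0262,0.048,0.24]],
])

```text
time_s: 17.7
position: [0.6639, -0.0118, 0.2271]
tcp_rot: [[0.736, 0.677, -0.004], [0.677, -0.736, 0.001], [-0.002, -0.004, -1.0]]
force: [0.6, -0.6, -1.4]
opening: 0.575
grasp_force: 0.0
```

```bash
python3 - <<'E'
from rel import *
from rig import imaging
import cv2
to(-.022,.162,.077,tilt(0,-55))
a=imaging.capture("wrist"); np.savez("w2.npz",K=a["camera_matrix"],R=a["R"],t=a["t"])
im=cv2.resize(a["frame"],(800,600)); 
for c,q in [((0,255,0),(-.022,.162,.079)),((0,0,255),(-.013,.1676,.079))]:
    u=(proj(b2w(q,B),"w2")[0]+.5)/.7; cv2.circle(im,tuple(int(v) for v in u),5,c,1)
cv2.imwrite("pics/w2.png",im[:,:,::-1])
E
```

```text
t 17.7 bay [-0.0225  0.159 ] z 0.2271 F [ 0.6 -0.6 -1.4] open 0.5745615547718912 j [-10.6  34.1  76.6   0.   69.5  36.7]
F bay [0.65 0.52]
shift [0.0025 0.0026 0.1501] turn [-0.21  0.12 -0.65]
```

View pics/w2.png

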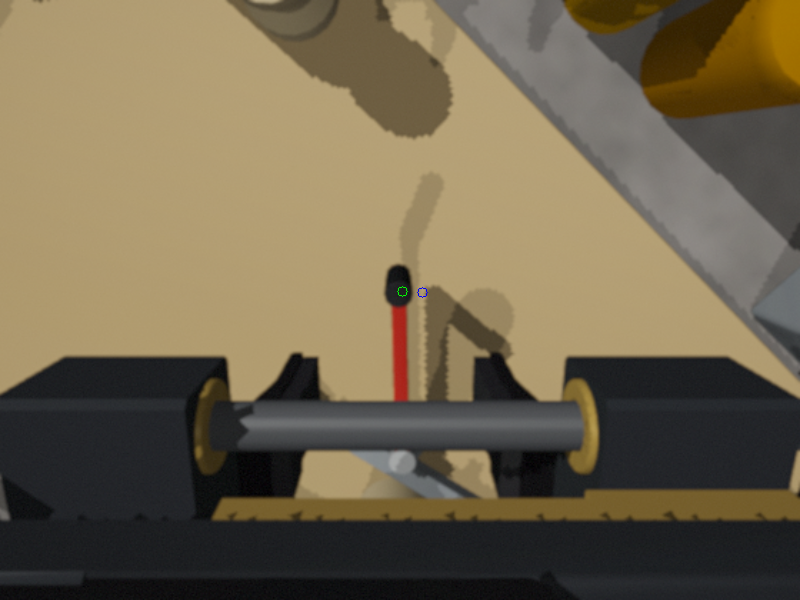

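The knob's top is at (398,293), within about 2 mm of my estimate (green circle at 402,291), and the bar runs straight down between the open fingers. I'll descend to straddle the knob.

In the tool's units: 0.15 m / 0.8 = 0.1875, 0.13 m / 0.8 = 0.1625, -0.6 degrees / 229.1831 = -0.0026.

Request:
play_rows([
  [[0.0013,0.0013,0.0375,0,0,0],[0.0025,0.0025,0.0813,0,0,-0.0026],[0.0031,0.0031,0.125,0,0,-0.0026],[0.0031,0.0031,0.1625,0,0,-0.0026],[0.0031,0.0031,0.1875,0,0,-0.0026],[0.0031,0.0031,0.1875,0,0,-0.0026]],
])

```text
time_s: 18.25
position: [0.6632, -0.0104, 0.0719]
tcp_rot: [[0.722, 0.691, -0.014], [0.691, -0.722, 0.002], [-0.009, -0.011, -1.0]]
force: [-1.7, 0.6, -1.0]
opening: 0.575
grasp_force: 0.0
```

```bash
cat > arc.py <<'E'
from rel import *
def arc(angs,rad=.131,lead=0.0,z=.077):
    p,R=info()
    d=w2b(p)-[.052,.055]; print("ang now",np.degrees(np.arctan2(d[1],d[0])).round(1),"r",np.linalg.norm(d).round(4))
    for a in angs:
        t=np.radians(a); q=np.array([.052+rad*np.cos(t),.055+rad*np.sin(t)])+lead*np.array([-np.sin(t),np.cos(t)])
        P=b2w([*q,0],B)[0]; P[2]=z; Rt=tilt(0,a-180)
        print(a,(R.T@(P-p)).round(3),np.degrees(Ro.from_matrix(R.T@Rt).as_rotvec()).round(1))
E
python3 -c "
from arc import *
arc([129,134,139,144,149,154,159,164])"
```

```text
t 18.25 bay [-0.0239  0.1585] z 0.0719 F [-1.7  0.6 -1. ] open 0.5747630700623438 j [-10.5  45.1  82.3  -0.1  53.4  35.8]
F bay [-0.87 -1.64]
ang now 126.3 r 0.1283
129 [ 0.002 -0.006 -0.005] [-0.7  0.5 -3.5]
134 [ 0.001 -0.018 -0.005] [-0.7  0.5 -8.5]
139 [-0.001 -0.029 -0.005] [ -0.7   0.4 -13.5]
144 [-0.004 -0.04  -0.005] [ -0.7   0.4 -18.5]
149 [-0.008 -0.051 -0.004] [ -0.7   0.4 -23.5]
154 [-0.013 -0.061 -0.004] [ -0.8   0.4 -28.5]
159 [-0.019 -0.071 -0.004] [ -0.8   0.3 -33.5]
164 [-0.026 -0.08  -0.004] [ -0.8   0.3 -38.5]
```

In the tool's units: -0.08 m / 0.8 = -0.1, -0.071 m / 0.8 = -0.0888, -38.5 degrees / 229.1831 = -0.168.

Request:
play_rows([
  [[0.0025,-0.0075,-0.0063,-0.0031,0.0022,-0.0153],[0.0013,-0.0225,-0.0063,-0.0031,0.0022,-0.0371],[-0.0013,-0.0363,-0.0063,-0.0031,0.0017,-0.0589],[-0.005,-0.05,-0.0063,-0.0031,0.0017,-0.0807],[-0.01,-0.0638,-0.005,-0.0031,0.0017,-0.1025],[-0.0163,-0.0763,-0.005,-0.0035,0.0017,-0.1244],[-0.0238,-0.0888,-0.005,-0.0035,0.0013,-0.1462],[-0.0325,-0.1,-0.005,-0.0035,0.0013,-0.168]],
], fingers=0.03)

```text
time_s: 18.92
position: [0.595, 0.0297, 0.0837]
tcp_rot: [[0.13, 0.991, 0.016], [0.991, -0.13, -0.002], [0.0, 0.017, -1.0]]
force: [1.5, 0.9, -0.2]
opening: 0.349
grasp_force: 0.6
```

```bash
python3 -c "
from arc import *
arc([169,174,179,184,189,194,199,204])"
```

```text
t 18.92 bay [-0.0734  0.0967] z 0.0837 F [ 1.5  0.9 -0.2] open 0.34940229696325287 j [-7.9 39.9 94.   0.  45.2 -0.4]
F bay [-0.64  1.6 ]
ang now 161.6 r 0.1322
169 [-0.002 -0.017  0.006] [ 0.9  0.  -4.8]
174 [-0.003 -0.028  0.006] [ 0.9  0.1 -9.8]
179 [-0.005 -0.04   0.006] [  0.9   0.1 -14.8]
184 [-0.009 -0.05   0.006] [  0.9   0.2 -19.8]
189 [-0.013 -0.061  0.006] [  0.9   0.2 -24.8]
194 [-0.018 -0.071  0.005] [  0.9   0.2 -29.8]
199 [-0.024 -0.081  0.005] [  0.9   0.3 -34.8]
204 [-0.031 -0.09   0.005] [  0.9   0.3 -39.8]
```

In the tool's units: -0.09 m / 0.8 = -0.1125, -0.081 m / 0.8 = -0.1013, -39.8 degrees / 229.1831 = -0.1737.

Request:
play_rows([
  [[-0.0025,-0.0188,0.0038,0.0017,0,-0.0209],[-0.0038,-0.0338,0.0038,0.0017,0.0004,-0.0428],[-0.0063,-0.0488,0.0038,0.0017,0.0004,-0.0646],[-0.0113,-0.0625,0.0038,0.0017,0.0009,-0.0864],[-0.0163,-0.0763,0.0038,0.0017,0.0009,-0.1082],[-0.0225,-0.0888,0.0038,0.0017,0.0009,-0.13],[-0.03,-0.1013,0.0038,0.0017,0.0009,-0.1518],[-0.0388,-0.1125,0.0038,0.0017,0.0009,-0.1737]],
])

```text
time_s: 19.58
position: [0.5015, 0.0107, 0.0794]
tcp_rot: [[-0.535, 0.845, 0.009], [0.845, 0.535, -0.0], [-0.005, 0.007, -1.0]]
force: [0.4, -0.4, 0.5]
opening: 0.343
grasp_force: 0.5
```

```bash
python3 -c "
from arc import *
arc([208,212,216,220,224,228,232,236])
from rig import imaging,finder
imaging.capture('top')
for n in ('prop','knob'): print([(np.round(d['at'],3),w2b(d['at']).round(3),round(d['confidence'],2)) for d in finder.recognise('top',n)[:3]])"
```

```text
t 19.58 bay [-0.0681  0.0015] z 0.0794 F [ 0.4 -0.4  0.5] open 0.34295123403289596 j [-1.160e+01  3.590e+01  1.075e+02  1.000e-01  3.610e+01 -4.400e+01]
F bay [0.45 0.34]
ang now -156.0 r 0.1315
208 [-0.001 -0.009  0.002] [ 0.4  0.3 -4. ]
212 [-0.002 -0.018  0.002] [ 0.4  0.3 -8. ]
216 [-0.003 -0.027  0.002] [  0.4   0.3 -12. ]
220 [-0.006 -0.036  0.002] [  0.4   0.3 -16. ]
224 [-0.008 -0.045  0.002] [  0.4   0.4 -20. ]
228 [-0.012 -0.053  0.002] [  0.3   0.4 -24. ]
232 [-0.016 -0.062  0.002] [  0.3   0.4 -28. ]
236 [-0.02  -0.069  0.002] [  0.3   0.4 -32. ]
[(array([ 0.521, -0.136,  0.23 ]), array([ 0.08, -0.  ]), 0.93), (array([ 0.623, -0.363,  0.135]), array([0.319, 0.068]), 0.75)]
[]
```

In the tool's units: -0.069 m / 0.8 = -0.0863, -0.062 m / 0.8 = -0.0775, -32 degrees / 229.1831 = -0.1396.

Request:
play_rows([
  [[-0.0013,-0.0113,0.0025,0.0017,0.0013,-0.0175],[-0.0025,-0.0225,0.0025,0.0017,0.0013,-0.0349],[-0.0038,-0.0338,0.0025,0.0017,0.0013,-0.0524],[-0.0075,-0.045,0.0025,0.0017,0.0013,-0.0698],[-0.01,-0.0563,0.0025,0.0017,0.0017,-0.0873],[-0.015,-0.0663,0.0025,0.0013,0.0017,-0.1047],[-0.02,-0.0775,0.0025,0.0013,0.0017,-0.1222],[-0.025,-0.0863,0.0025,0.0013,0.0017,-0.1396]],
])

```text
time_s: 20.4
position: [0.4536, -0.0426, 0.076]
tcp_rot: [[-0.9, 0.437, -0.002], [0.437, 0.9, 0.001], [0.002, -0.0, -1.0]]
force: [1.2, 0.8, 1.2]
opening: 0.346
grasp_force: 0.5
```

```bash
python3 -c "
from arc import *
arc([238,240,242,244,246,248,250,252,254,256,258])
from rig import imaging
import cv2
f=imaging.capture('top')['frame'][150:240,250:370]
cv2.imwrite('pics/k.png',cv2.resize(f,None,fx=5,fy=5,interpolation=cv2.INTER_CUBIC)[:,:,::-1])"
```

```text
t 20.4 bay [-0.0222 -0.0536] z 0.076 F [1.2 0.8 1.2] open 0.34553901902219475 j [-19.5  34.7 113.8   0.   31.7 -83.6]
F bay [-0.6   1.31]
ang now -124.4 r 0.1315
238 [-0.001 -0.005 -0.001] [-0.  -0.1 -2.2]
240 [-0.001 -0.01  -0.001] [ 0.  -0.1 -4.2]
242 [-0.001 -0.015 -0.001] [ 0.  -0.1 -6.2]
244 [-0.002 -0.019 -0.001] [ 0.  -0.1 -8.2]
246 [-0.003 -0.024 -0.001] [  0.   -0.1 -10.2]
248 [-0.003 -0.028 -0.001] [  0.   -0.1 -12.2]
250 [-0.005 -0.032 -0.001] [  0.   -0.1 -14.2]
252 [-0.006 -0.037 -0.001] [  0.   -0.1 -16.2]
254 [-0.007 -0.041 -0.001] [  0.   -0.1 -18.2]
256 [-0.009 -0.046 -0.001] [  0.   -0.1 -20.2]
258 [-0.01  -0.05  -0.001] [  0.   -0.1 -22.2]
```

View pics/k.png

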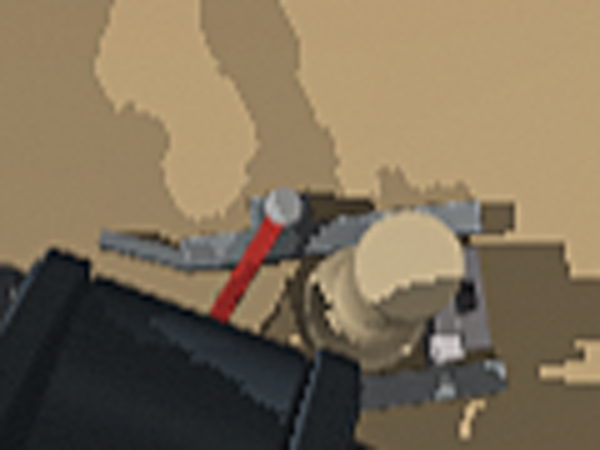

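The keeper bar now runs from the pivot (283,205) down to (220,320), so it is swinging across behind the prop, which still stands against the plate. I'll continue to the stop, more slowly.

In the tool's units: -0.032 m / 0.8 = -0.04, -0.028 m / 0.8 = -0.035, -14.2 degrees / 229.1831 = -0.062.

Request:
play_rows([
  [[-0.0013,-0.0063,-0.0013,0,0,-0.0096],[-0.0013,-0.0125,-0.0013,0,0,-0.0183],[-0.0013,-0.0188,-0.0013,0,0,-0.0271],[-0.0025,-0.0238,-0.0013,0,0,-0.0358],[-0.0038,-0.03,-0.0013,0,0,-0.0445],[-0.0038,-0.035,-0.0013,0,0,-0.0532],[-0.0063,-0.04,-0.0013,0,0,-0.062]],
])

```text
time_s: 21.03
position: [0.4435, -0.0729, 0.0767]
tcp_rot: [[-0.979, 0.206, -0.003], [0.206, 0.979, 0.001], [0.004, 0.001, -1.0]]
force: [-0.7, 1.3, 0.4]
opening: 0.346
grasp_force: 0.5
```

```bash
python3 -c "
from arc import *
arc([251,252,253,254,255,256,257,258])"
```

```text
t 21.03 bay [ 0.0063 -0.0679] z 0.0767 F [-0.7  1.3  0.4] open 0.3458459622426573 j [ -23.6   34.4  114.5   -0.    31.3 -101.8]
F bay [-1.39 -0.49]
ang now -110.4 r 0.1311
251 [-0.    -0.003 -0.   ] [ 0.  -0.2 -1.1]
252 [-0.    -0.005 -0.   ] [ 0.  -0.2 -2.1]
253 [-0.    -0.008 -0.   ] [ 0.  -0.2 -3.1]
254 [-0.   -0.01 -0.  ] [ 0.  -0.2 -4.1]
255 [-0.001 -0.012 -0.   ] [ 0.  -0.2 -5.1]
256 [-0.001 -0.015 -0.   ] [ 0.1 -0.2 -6.1]
257 [-0.001 -0.017 -0.   ] [ 0.1 -0.2 -7.1]
258 [-0.001 -0.019 -0.   ] [ 0.1 -0.2 -8.1]
```

In the tool's units: -0.007 m / 0.8 = -0.0088, -0.004 m / 0.8 = -0.005, -3 degrees / 229.1831 = -0.0131.

Request:
play_rows([
  [[0,-0.0025,0,0,0,-0.0044],[0,-0.005,0,0,0,-0.0087],[0,-0.0075,0,0,0,-0.0131],[0,-0.0088,0,0,0,-0.0131]],
])

```text
time_s: 21.37
position: [0.442, -0.08, 0.0765]
tcp_rot: [[-0.988, 0.153, -0.003], [0.153, 0.988, 0.001], [0.003, 0.001, -1.0]]
force: [1.1, 0.6, 0.1]
opening: 0.342
grasp_force: 0.4
```

Request:
play_rows([
  [[0,-0.0013,0,0,0,0],[0,-0.0025,0,0,0,0],[0,-0.0038,0,0,0,0],[0,-0.005,0,0,0,0]],
])

```text
time_s: 21.7
position: [0.4407, -0.0831, 0.0763]
tcp_rot: [[-0.988, 0.154, -0.004], [0.154, 0.988, 0.003], [0.004, 0.002, -1.0]]
force: [2.6, 8.3, 0.7]
opening: 0.344
grasp_force: 4.2
```

Request:
play_rows([
  [[0,-0.0006,0,0,0,0],[0,-0.0013,0,0,0,0],[0,-0.0013,0,0,0,0],[0,-0.0013,0,0,0,0]],
])

```text
time_s: 22.03
position: [0.4407, -0.0832, 0.0763]
tcp_rot: [[-0.988, 0.155, -0.004], [0.155, 0.988, 0.004], [0.004, 0.003, -1.0]]
force: [3.8, 8.6, 0.3]
opening: 0.349
grasp_force: 4.5
```

```bash
python3 -c "
from arc import *
arc([250])"
```

```text
t 22.03 bay [ 0.0161 -0.0721] z 0.0763 F [3.8 8.6 0.3] open 0.3488307603612793 j [ -25.1   34.4  114.6    0.2   31.2 -106.4]
F bay [-7.92  5.01]
ang now -105.8 r 0.1321
250 [-0.001  0.01  -0.001] [ 0.2 -0.2  2.8]
```

The stop is reached: force rose to 9 N with no further motion, and the knob sits at about 251° in the bay frame. I'll centre on the knob to unload, then lift clear.

In the tool's units: -0.13 m / 0.8 = -0.1625, -0.09 m / 0.8 = -0.1125.

Request:
play_rows([
  [[0,0.0038,0,0,0,0],[0,0.0075,0,0,0,0],[0,0.0106,0,0,0,0],[0,0.0106,0,0,0,0],[0,0.0106,-0.025,0,0,0],[0,0.0106,-0.0625,0,0,0],[0,0.0106,-0.1125,0,0,0],[0,0.0106,-0.1625,0,0,0]],
])

```text
time_s: 22.7
position: [0.4412, -0.0762, 0.2071]
tcp_rot: [[-0.988, 0.153, -0.007], [0.153, 0.988, 0.003], [0.008, 0.001, -1.0]]
force: [1.4, 0.3, 0.1]
opening: 0.348
grasp_force: 0.0
```

In the tool's units: 0.23 m / 0.8 = 0.2875, 0.19 m / 0.8 = 0.2375.

Request:
play_rows([
  [[0,0.0125,-0.05,0,0,0],[0.025,0.0375,-0.1,0,0,0],[0.05,0.0875,-0.1375,0,0,0],[0.05,0.1375,-0.15,0,0,0],[0.05,0.1875,-0.15,0,0,0],[0.05,0.2375,-0.15,0,0,0],[0.05,0.2875,-0.15,0,0,0],[0.05,0.2875,-0.15,0,0,0]],
])

```text
time_s: 23.37
position: [0.4384, 0.1614, 0.3271]
tcp_rot: [[-0.989, 0.148, -0.002], [0.148, 0.989, 0.004], [0.003, 0.004, -1.0]]
force: [0.1, 0.1, 0.7]
opening: 0.346
grasp_force: 0.0
```

```bash
python3 - <<'E'
from see import *
see()
a=imaging.capture("top")["frame"]; b=imaging.capture("scene")["frame"]
im=np.hstack([cv2.resize(a[150:240,250:370],(400,300),interpolation=cv2.INTER_CUBIC),cv2.resize(b[150:300,180:380],(400,300),interpolation=cv2.INTER_CUBIC)])
cv2.imwrite("pics/end.png",np.vstack([im,np.hstack([cv2.resize(a,(400,300)),cv2.resize(b,(400,300))])])[:,:,::-1])
for n,z,w in (("piv",.032,(.052,.055)),("k",.079,(.0075,-.067))): print(n,proj(b2w([*w,z],B))[0])
E
```

```text
t 23.37 bay [-0.2263 -0.0392] z 0.3271 F [0.1 0.1 0.7] open 0.3463005179811941 j [  6.3  11.8  97.    0.3  71.3 -75.2]
F bay [-0.11  0.15]
top [ 0.517 -0.138  0.23 ] [ 0.082 -0.004] 0.9
top [0.26  0.309 0.22 ] [-0.398 -0.194] 0.75
top [0.307 0.184 0.082] [-0.268 -0.166] 0.64
scene [0.268 0.302 0.119] [-0.39  -0.188] 0.85
scene [ 0.532 -0.153  0.154] [0.098 0.008] 0.83
scene [0.308 0.186 0.105] [-0.269 -0.164] 0.73
scene [ 0.406 -0.201  0.018] [ 0.128 -0.124] 0.72
piv [305.97252282 191.3685594 ]
k [294.99392336 243.1307002 ]
```

View pics/end.png

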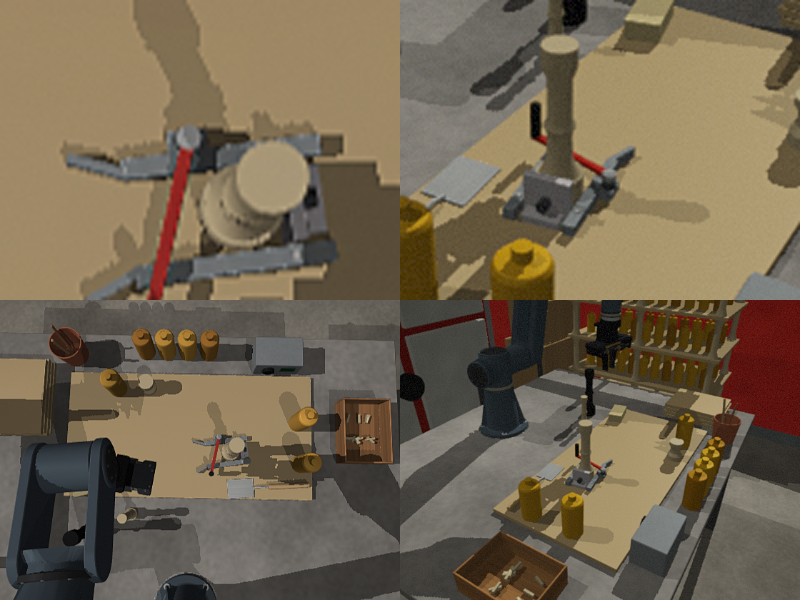

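The prop stands upright against the plate (top-left panel, foot about (240,205)). The red bar crosses behind it from (187,137) to (157,298) with the arm clear, and the bystanders are where they were.

```bash
python3 -c "
from rig import bot
print(bot.hand_in())"
```

```text
the job is handed in; nothing more can be done
None
```

I handed the job in at about 24 s: the prop is seated upright against the end plate and was held there at about 12–13 N for 1.8 s. The keeper was then swung to its stop and the bystanders left alone; pin flushness is judged from where the prop stopped, not seen directly.

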